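Move three water samples one step on

TASK

Move the three closed water samples one step on: the conical flask, now weighed, goes from the balance to the middle of the stirrer's round plate; the low jar, now stirred, goes from the stirrer into the small tray; and the square bottle waiting in the tray goes to the middle of the balance pan. Every place is taken, and the empty white tile is free for parking one sample meanwhile. Keep the samples upright and set each down gently, not dropped, and leave the wash bottle, the glass vial and the handheld meter where they are.

Things in the scene. Friction and masses are not known exactly. Their poses are not given: they have to be found in the camera images.
- flask: White plastic conical flask with a round black screw cap: foot 64 mm across, tapering to a 27 mm neck at 72 mm height; the cap is 33 mm across, from 84 to 108 mm height (108 mm is the full height). About 0.16 kg. Stands on the balance pan at the start. Origin: centre of its underside; z up its axis. Take it by the cap from above.
- bottle: White plastic bottle with a square body 54 x 54 mm, 64 mm high, and a round black screw cap 37 mm across from 76 to 102 mm height (102 mm is the full height); between them a shoulder and neck that narrow from 48 to 30 mm. About 0.2 kg. Stands in the small tray at the start. Origin: centre of its underside; z up its axis. x and y square to its sides. Take it by the cap from above.
- jar: Low round white jar with a wide black screw lid: body 53 mm across, lid 56 mm across from 34 to 50 mm height (50 mm is the full height). About 0.14 kg. Stands on the stirrer plate at the start. Origin: centre of its underside; z up its axis. Take it across the lid from above; the fingertips can stay 14 mm or more above its underside, which clears the rim of the tray.
- balance_pan (a point): Centre of the top face of the balance's square steel pan, 118 x 118 mm, level, 52 mm above the bench. The balance is a fixed grey housing 140 mm wide (y) with a sloping front panel and display; it reaches 124 mm to -x and 73 mm to +x of this point and nowhere stands above the pan. x, y along its sides, z up; the front with the display faces its -x.
- stirrer_plate (a point): Centre of the top face of the magnetic stirrer's round aluminium plate, 122 mm across, level, 62 mm above the bench. The stirrer is a fixed white housing 140 mm wide (y) with a sloping front panel and black knob; it reaches 124 mm to -x and 76 mm to +x of this point and nowhere stands above the plate. z up; the front with the knob faces its -x.
- tray_floor (a point): Centre of the inner floor of a small square grey plastic tray fixed to the bench, 94 x 94 mm outside, 84 x 84 mm inside; the floor is 5 mm above the bench and the rim stands 12 mm above the floor. x, y along its sides, z up.
- tile_top (a point): Centre of the top face of a flat square white ceramic tile, 120 x 120 x 6 mm, fixed to the bench and empty at the start: the free spot. x, y along its sides, z up.
- washbottle: Bystander: white wash bottle, 60 mm across, blue cap and a bent blue spout that reaches 58 mm to its own +x; 183 mm high. Loose, 0.28 kg. Origin: centre of its underside, z up.
- vial: Bystander: small upright glass vial with a white cap, 25 mm across, 58 mm high, loose, 0.03 kg, between the two middle places. Origin: centre of its underside, z up.
- meter: Bystander: black handheld meter lying on the bench, 150 mm (x) by 66 mm (y) by 26 mm high, with a screen and grey keys, loose, 0.32 kg. Origin: centre of its underside, z up.

How it is judged:
By the outcome, as a careful person would: the job done as asked, in the order asked, and still so for the second after the job is handed in, with the robot touching nothing.
It also fails if it takes over 115 s, if anything falls off the work surface, if the arm or the gripper's body presses on something with over 40 N, if the wrist force passes 120 N, or if a joint passes its speed limit or range.

ROBOT

A 6-joint arm with a two-finger parallel gripper is mounted at the origin on the work surface. World frame = base frame: x ahead of the robot, y to its left, z up, the work surface at z = 0. Lengths are in m, angles in degrees, forces in N, time in s.
With the tool pointing down it reaches from about 0.3 to 0.75 m from the base axis. Payload 8.5 kg.
Tool frame: the origin (TCP) lies at the very end of the fingers, on their centre line; the grasp point (between the pads) lies 19 mm behind it (env.hold_point_z is the distance from the TCP to the grasp point, in m); z points along the fingers, y is the line along which they close (so a half turn about z gives the same grasp; the last joint's range is limited). The gripper opens to 85 mm and grips with 20 to 120 N. Pads are 22 mm wide; open, the fingers measure 114 mm over their backs; the gripper's body (76 mm by 85 mm) begins 54 mm behind the grasp point. The pads swing forward as they close: fully open they stand 13 mm farther back than shut.
Start: joints at [55.846, 21.807, 74.336, -0, 83.858, -12.336], TCP at [0.204, 0.511, 0.231] pointing down, gripper open.
Joint ranges: [-178.18, 178.18], [-50.72, 133.34], [12.68, 142.11], [-81.47, 261.47], [9.98, 163.14], [-165.26, 165.26]. Speed limits (degrees/s): [136.94, 136.94, 180, 180, 180, 180].

INTERFACE

Orientations are given as a 3x3 rotation matrix whose columns are the frame's x, y, z axes.
In Python, from rig import env, optics gives the robot as it stands.
- The arm moves only by the shell command python3 -m jog 'ROWS' [OPENING] [FORCE]. ROWS is JSON, a list of rows, each an object with "linear": the shift along the tool's x, y, z in units of 40 mm (1.0 is 40 mm), a list of three; "roll": the turn about the tool's z in units of 5 degrees (1.0 is 5 degrees). A call has 1 to 12 rows; each row shifts and turns the commanded pose from where the row before left it, along the tool's axes as they then stand; what a row does not reach is not made up. A row lasts 1/12 s, in which the tool goes at most 41.7 mm and 7.16 degrees, less where a joint would pass 70% of its speed; a pose out of reach is approached as far as the arm can. A call is refused whole if a number of a shift passes 1 or a number of a turn 1, either way. A call with a gripper value outside its range is refused whole. OPENING is the opening, from -1 (shut) to 1 (fully open), set as the call begins (- or left out, the last holds). The fingers move at their own pace and stop on an object; FORCE is the grip in N (left out, the last holds). Time passes only in rows, so rows that do not move let the fingers close. It gives the time, the measured TCP pose, the force, the opening and the grip force at its end, in the units of the state.
- env.observe(): the state, without advancing time (a new reading comes with each control period).
- optics.get_image(name): name is "side" or "top" or "wrist"; returns the picture (400x640x3 uint8, red, green, blue); there is no depth.
- optics.calibration(name): a dict with "fov_y" (degrees; the focal length in pixels is half the picture's height over the tangent of half this angle, whatever the lens; pixels are square), "cx", "cy" (the principal point, pixels), "D" ([k1, k2, p1, p2, k3] as OpenCV has them; the pictures are not rectified), "T" (4x4, takes a point from camera to world coordinates). Camera axes: x right, y down, z forward; pixel columns grow to the right and rows downward; lengths in m; the calibration is good to about 2 mm. A picture is of the moment at which its call begins: read the wrist's pose just before it. calibration takes no time and is no camera call; for the wrist camera it gives the pose at the moment of the call.
- env.close_job(): hands the job in; it is judged then, once.
The state is a dict: "time_s": time; "q": joint angles; "qvel": joint speeds; "joint_efforts": joint torques, N m; "position": TCP position; "tool_rot": TCP orientation; "ft_force": force on the tool from outside, world axes, zero at the start; "wrist_torque": the same for the moment, N m; "grip_width": finger opening in m; "gripper_force": force on a finger pad.
Only numpy, scipy, OpenCV 4.12 (cv2) and the standard library are available. Lean on these libraries where they do the work, as an engineer would, in place of code of your own. Each camera call takes 0.05 s, during which the arm holds its last target. There are 200 camera calls.

## Working session

There is one attempt and no reset: what is moved stays moved. The work goes in short steps, Python scripts to look and compute and a shell command to move; the robot and the scene stay as the last step left them, time stands still between calls to the robot, and variables do not carry over. Pictures are saved under pics/ and viewed, at most 14 in all, crops included, and the job is handed in when it is done.

```bash
ls; mkdir -p pics
python3 - <<'E'
from rig import env, optics
import cv2
s=env.observe();print(s)
for n in ("top","side","wrist"):
    c=optics.calibration(n);print(n,c)
    cv2.imwrite(f"pics/{n}0.png",optics.get_image(n)[:,:,::-1])
E
```

```text
pics
{'time_s': 0.0, 'q': array([ 5.58470772e+01,  2.18405491e+01,  7.43864120e+01,  1.31304136e-03,
        8.38583348e+01, -1.23362422e+01]), 'qvel': array([ 0.09957801, -0.10949156, -0.00219785, -0.02485088,  0.04256891,
       -0.05789851]), 'joint_efforts': array([ 9.96947820e-04, -4.48464096e+01, -2.31276655e+01, -8.49880439e-05,
        4.82046089e-03, -2.72111242e-05]), 'position': array([0.20422672, 0.51034956, 0.23070616]), 'tool_rot': array([[-9.28376608e-01,  3.71639803e-01, -8.54614048e-04],
       [ 3.71640630e-01,  9.28375870e-01, -1.21916523e-03],
       [ 3.40312733e-04, -1.44945379e-03, -9.99998892e-01]]), 'ft_force': array([ 0.56612141, -0.34324318, -0.73335678]), 'wrist_torque': array([-0.02314372,  0.02822015, -0.007838  ]), 'gripper_force': 0.0, 'grip_width': 0.08521495291591587}
top {'fov_y': 47.33398632272353, 'cx': 328.7722135908293, 'cy': 200.13973546676542, 'D': array([-0.12823994,  0.        ,  0.        ,  0.        ,  0.        ]), 'T': array([[ 0.0015151 , -0.98564893,  0.16880135,  0.39341852],
       [-0.99995912, -0.00299796, -0.00853014,  0.01992948
[... 253 characters left out ...]
.        ,  0.        ,  0.        ]), 'T': array([[ 0.96839792, -0.15763837,  0.193276  ,  0.41729295],
       [-0.24846052, -0.54217736,  0.8026899 , -0.74811276],
       [-0.02174486, -0.82534469, -0.56421034,  0.59189138],
       [ 0.        ,  0.        ,  0.        ,  1.        ]])}
wrist {'fov_y': 67.36748244236584, 'cx': 318.93219096854443, 'cy': 196.1772995511959, 'D': array([-0.0391259,  0.       ,  0.       ,  0.       ,  0.       ]), 'T': array([[ 0.37220546,  0.8779685 ,  0.30105548,  0.12685332],
       [ 0.92814812, -0.35136763, -0.1228082 ,  0.541536  ],
       [-0.00204058,  0.32513396, -0.94566577,  0.37415532],
       [ 0.        ,  0.        ,  0.        ,  1.        ]])}
```

View pics/top0.png

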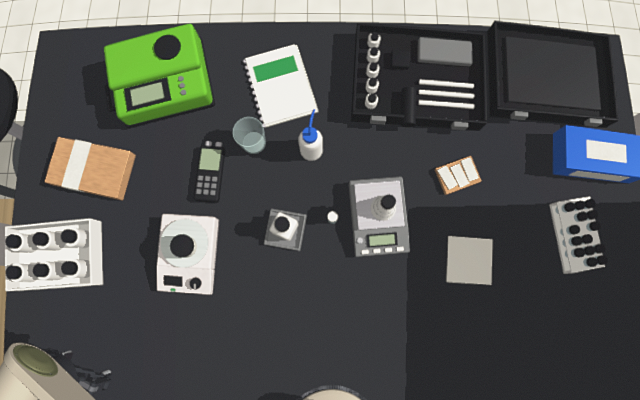

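View pics/side0.png

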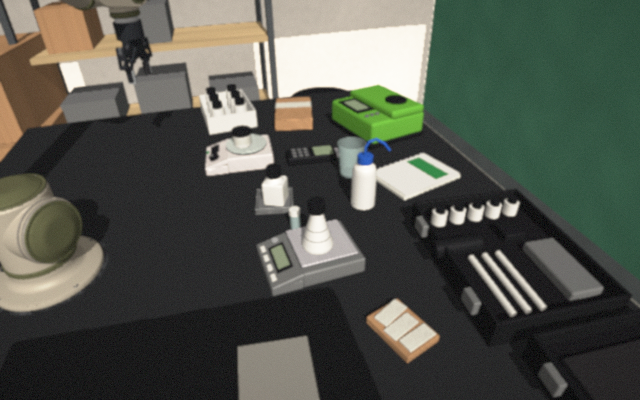

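The top view shows the stirrer with the jar (183,245), the tray with the bottle (284,226), the vial (332,216), the balance with the flask (387,203), the tile (470,260), the wash bottle (311,145) and the meter (208,170). The side view agrees. Next I'll compute rough positions and square up the wrist.

```bash
cat > h.py <<'E'
import numpy as np, cv2
from rig import env, optics
def K(c,h=400):
    f=h/2/np.tan(np.radians(c["fov_y"]/2)); return np.array([[f,0,c["cx"]],[0,f,c["cy"]],[0,0,1.]])
def ray(c,uv):
    p=cv2.undistortPoints(np.array([[uv]],float),K(c),c["D"])[0,0]
    d=c["T"][:3,:3]@[p[0],p[1],1]; return c["T"][:3,3],d/np.linalg.norm(d)
def atz(c,uv,z):
    o,d=ray(c,uv); return o+d*(z-o[2])/d[2]
def tri(obs):  # [(calib,uv),...] -> point, rms miss
    A=np.zeros((3,3));b=np.zeros(3);R=[]
    for c,uv in obs:
        o,d=ray(c,uv);M=np.eye(3)-np.outer(d,d);A+=M;b+=M@o;R.append((o,M))
    p=np.linalg.solve(A,b); return p,[round(1000*np.linalg.norm(M@(p-o)),1) for o,M in R]
def proj(c,P):
    T=np.linalg.inv(c["T"]);r,_=cv2.Rodrigues(T[:3,:3])
    return cv2.projectPoints(np.array(P,float).reshape(-1,1,3),r,T[:3,3],K(c),c["D"])[0][:,0]
E
python3 - <<'E'
from h import *
c=optics.calibration("top")
for n,uv,z in [("jar",(182,246),.112),("bottle",(283,225),.107),("flask",(388,203),.16),("tile",(470,260),.006),("vial",(332,216),.058),("wash",(311,158),.0),("washcap",(311,132),.15)]:
    print(n,atz(c,uv,z).round(3))
E
python3 -m jog '[{"linear":[0,0,-0.3],"roll":-0.9},{"linear":[0,0,-0.3],"roll":-0.9},{"linear":[0,0,-0.3],"roll":-0.9},{"linear":[0,0,-0.3],"roll":-0.9},{"linear":[0,0,-0.3],"roll":-0.76},{"linear":[0,0,0],"roll":0}]'
```

```text
jar [0.466 0.361 0.112]
bottle [0.519 0.12  0.107]
flask [ 0.564 -0.125  0.16 ]
tile [ 0.438 -0.361  0.006]
vial [0.547 0.002 0.058]
wash [0.713 0.058 0.   ]
washcap [0.737 0.054 0.15 ]
time_s: 0.65
position: [0.2047, 0.5111, 0.2932]
tool_rot: [[-1.0, -0.002, 0.002], [-0.002, 1.0, 0.003], [-0.002, 0.003, -1.0]]
ft_force: [-0.3, -0.7, 0.0]
grip_width: 0.0853
gripper_force: 0.0
```

```bash
cat > snap.py <<'E'
import sys,pickle
from h import *
c=optics.calibration("wrist");im=optics.get_image("wrist")[:,:,::-1]
pickle.dump((c,im),open(f"{sys.argv[1]}.pkl","wb"));cv2.imwrite(f"pics/{sys.argv[1]}.png",im)
E
python3 -m jog '[{"linear":[-0.6,-0.3,-0.1]},{"linear":[-0.6,-0.3,-0.1]},{"linear":[-0.6,-0.3,-0.1]},{"linear":[-0.6,-0.3,-0.1]},{"linear":[-0.6,-0.3,-0.1]},{"linear":[-0.6,-0.3,-0.1]},{"linear":[-0.4,-0.3,-0.1]},{"linear":[-0.2,-0.3,0]},{"linear":[0,0,0]},{"linear":[0,0,0]},{"linear":[0,0,0]}]'
python3 snap.py w1
python3 -m jog '[{"linear":[0,-0.6,0]},{"linear":[0,-0.6,0]},{"linear":[0,-0.6,0]},{"linear":[0,-0.6,0]},{"linear":[0,-0.6,0]},{"linear":[0,-0.6,0]},{"linear":[0,-0.6,0]},{"linear":[0,-0.6,0]},{"linear":[0,-0.3,0]},{"linear":[0,0,0]},{"linear":[0,0,0]}]'
python3 snap.py w2
python3 -m jog '[{"linear":[0,-0.6,0]},{"linear":[0,-0.6,0]},{"linear":[0,-0.6,0]},{"linear":[0,-0.6,0]},{"linear":[0,-0.6,0]},{"linear":[0,-0.6,0]},{"linear":[0,-0.6,0]},{"linear":[0,-0.6,0]},{"linear":[0,-0.3,0]},{"linear":[0,0,0]},{"linear":[0,0,0]}]'
python3 snap.py w3
python3 -m jog '[{"linear":[0,-0.6,0]},{"linear":[0,-0.6,0]},{"linear":[0,-0.6,0]},{"linear":[0,-0.6,0]},{"linear":[0,-0.6,0]},{"linear":[0,-0.6,0]},{"linear":[0,-0.6,0]},{"linear":[0,-0.6,0]},{"linear":[0,-0.3,0]},{"linear":[0,0,0]},{"linear":[0,0,0]}]'
python3 snap.py w4
```

```text
invalid input
invalid input
invalid input
invalid input
```

```bash
python3 -m jog '[{"linear":[-0.6,-0.3,-0.1],"roll":0},{"linear":[-0.6,-0.3,-0.1],"roll":0},{"linear":[-0.6,-0.3,-0.1],"roll":0},{"linear":[-0.6,-0.3,-0.1],"roll":0},{"linear":[-0.6,-0.3,-0.1],"roll":0},{"linear":[-0.6,-0.3,-0.1],"roll":0},{"linear":[-0.4,-0.3,-0.1],"roll":0},{"linear":[-0.2,-0.3,0],"roll":0},{"linear":[0,0,0],"roll":0},{"linear":[0,0,0],"roll":0},{"linear":[0,0,0],"roll":0}]'
python3 snap.py w1
python3 -m jog '[{"linear":[0,-0.6,0],"roll":0},{"linear":[0,-0.6,0],"roll":0},{"linear":[0,-0.6,0],"roll":0},{"linear":[0,-0.6,0],"roll":0},{"linear":[0,-0.6,0],"roll":0},{"linear":[0,-0.6,0],"roll":0},{"linear":[0,-0.6,0],"roll":0},{"linear":[0,-0.6,0],"roll":0},{"linear":[0,-0.3,0],"roll":0},{"linear":[0,0,0],"roll":0},{"linear":[0,0,0],"roll":0}]'
python3 snap.py w2
python3 -m jog '[{"linear":[0,-0.6,0],"roll":0},{"linear":[0,-0.6,0],"roll":0},{"linear":[0,-0.6,0],"roll":0},{"linear":[0,-0.6,0],"roll":0},{"linear":[0,-0.6,0],"roll":0},{"linear":[0,-0.6,0],"roll":0},{"linear":[0,-0.6,0],"roll":0},{"linear":[0,-0.6,0],"roll":0},{"linear":[0,-0.3,0],"roll":0},{"linear":[0,0,0],"roll":0},{"linear":[0,0,0],"roll":0}]'
python3 snap.py w3
python3 -m jog '[{"linear":[0,-0.6,0],"roll":0},{"linear":[0,-0.6,0],"roll":0},{"linear":[0,-0.6,0],"roll":0},{"linear":[0,-0.6,0],"roll":0},{"linear":[0,-0.6,0],"roll":0},{"linear":[0,-0.6,0],"roll":0},{"linear":[0,-0.6,0],"roll":0},{"linear":[0,-0.6,0],"roll":0},{"linear":[0,-0.3,0],"roll":0},{"linear":[0,0,0],"roll":0},{"linear":[0,0,0],"roll":0}]'
python3 snap.py w4
```

```text
time_s: 1.77
position: [0.3718, 0.4149, 0.3189]
tool_rot: [[-1.0, 0.001, -0.001], [0.001, 1.0, -0.0], [0.001, -0.0, -1.0]]
ft_force: [-1.2, -0.2, 0.4]
grip_width: 0.0854
gripper_force: 0.0
time_s: 2.73
position: [0.3721, 0.2109, 0.3194]
tool_rot: [[-1.0, 0.001, 0.0], [0.001, 1.0, 0.0], [-0.0, 0.0, -1.0]]
ft_force: [-0.4, 0.0, 0.2]
grip_width: 0.0856
gripper_force: 0.0
time_s: 3.7
position: [0.3725, 0.0071, 0.3192]
tool_rot: [[-1.0, 0.0, -0.0], [0.0, 1.0, 0.0], [0.0, 0.0, -1.0]]
ft_force: [0.3, -0.2, -0.5]
grip_width: 0.0852
gripper_force: 0.0
time_s: 4.67
position: [0.3725, -0.1966, 0.3191]
tool_rot: [[-1.0, -0.0, -0.0], [-0.0, 1.0, 0.001], [0.0, 0.001, -1.0]]
ft_force: [-1.3, 1.2, 0.4]
grip_width: 0.0855
gripper_force: 0.0
```

View pics/w1.png

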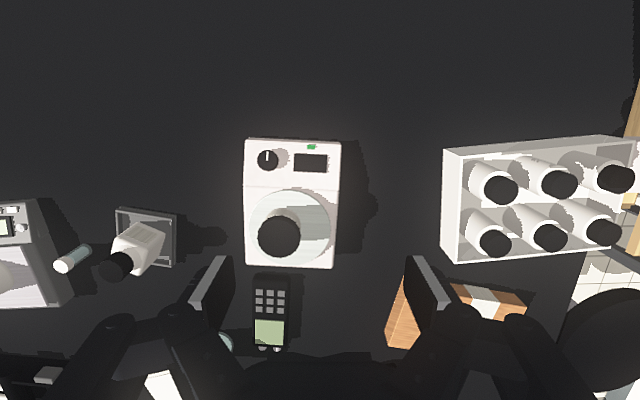

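View pics/w2.png

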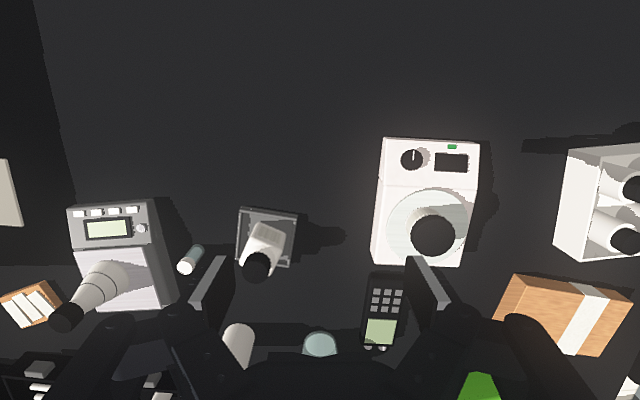

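View pics/w3.png

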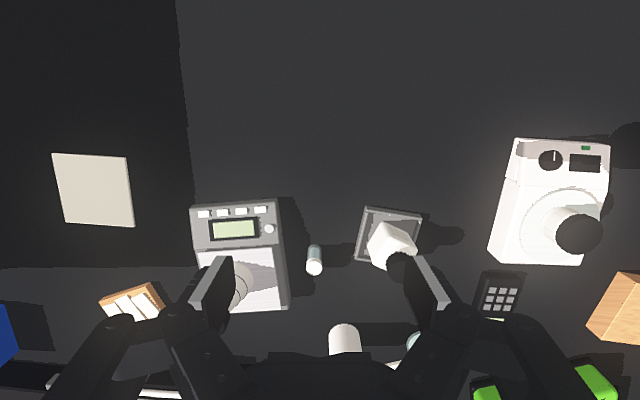

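View pics/w4.png

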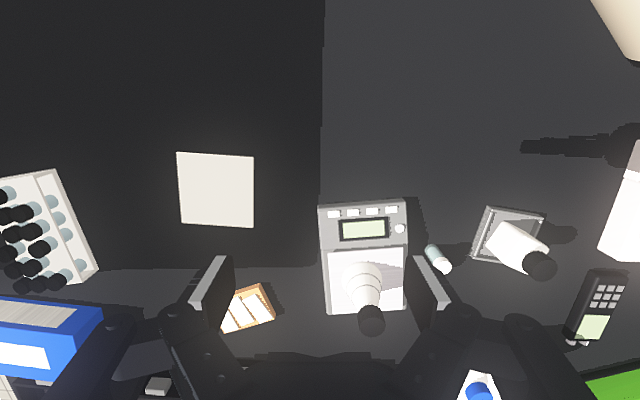

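The wrist views w1–w4 (image right = +Y, down = +X) show:
- **Jar lid:** w1 (279,237), w2 (433,235).
- **Bottle cap:** w1 (115,266), w2 (257,266), w4 (540,265).
- **Flask cap:** w2 (66,317), w4 (371,320).
- **Tile:** w3 (93,190), w4 (216,190).

I'll zoom in with a pixel grid to read these precisely.

```bash
cat > mont.py <<'E'
import pickle,cv2,numpy as np
def mont(specs,w,h,s,cols,out,step=10):
    t=[]
    for n,u,v in specs:
        im=pickle.load(open(n+".pkl","rb"))[1]
        u0,v0=max(0,min(640-w,u-w//2)),max(0,min(400-h,v-h//2))
        a=(255*(im[v0:v0+h,u0:u0+w]/255.)**.55).astype(np.uint8)
        a=cv2.resize(a,None,fx=s,fy=s,interpolation=cv2.INTER_CUBIC)
        for x in range(-(-u0//step)*step,u0+w,step):
            a[:,int((x+.5-u0)*s)]=a[:,int((x+.5-u0)*s)]//2+np.array([0,90,0],np.uint8)
            cv2.putText(a,str(x),(int((x-u0)*s),9),0,.3,(0,0,255),1)
        for y in range(-(-v0//step)*step,v0+h,step):
            a[int((y+.5-v0)*s)]=a[int((y+.5-v0)*s)]//2+np.array([0,90,0],np.uint8)
            cv2.putText(a,str(y),(0,int((y+1-v0)*s)),0,.3,(0,0,255),1)
        cv2.rectangle(a,(0,0),(w*s-1,h*s-1),(255,0,0),1);t.append(a)
    cv2.imwrite(out,np.vstack([np.hstack(t[i:i+cols]) for i in range(0,len(t),cols)]))
E
python3 - <<'E'
from mont import *
mont([("w1",279,236),("w2",433,236),("w2",255,260),("w4",535,260),("w2",66,312),("w4",371,312)],66,74,4,3,"pics/m1.png")
mont([("w2",125,260),("w4",362,260),("w2",270,240),("w4",515,240),("w1",290,225),("w2",430,225)],130,130,2,3,"pics/m2.png")
E
```

```text
(no output)
```

View pics/m1.png

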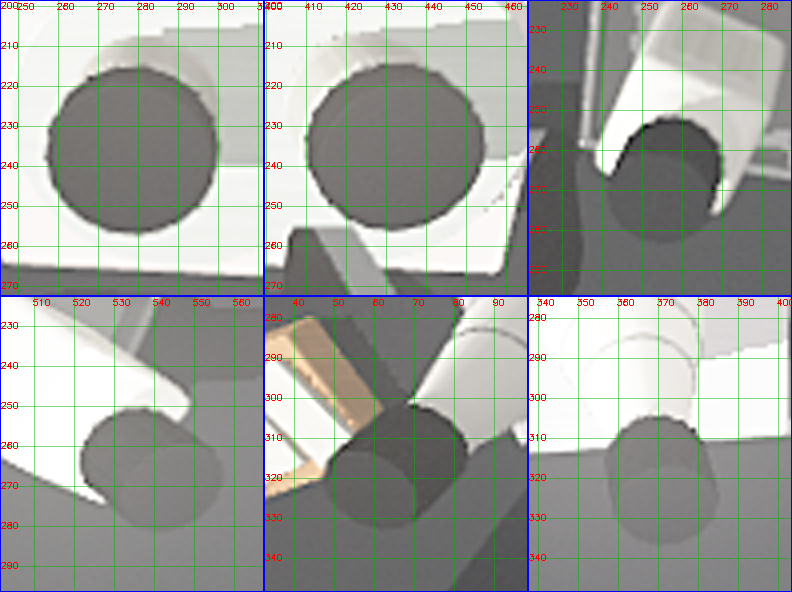

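View pics/m2.png

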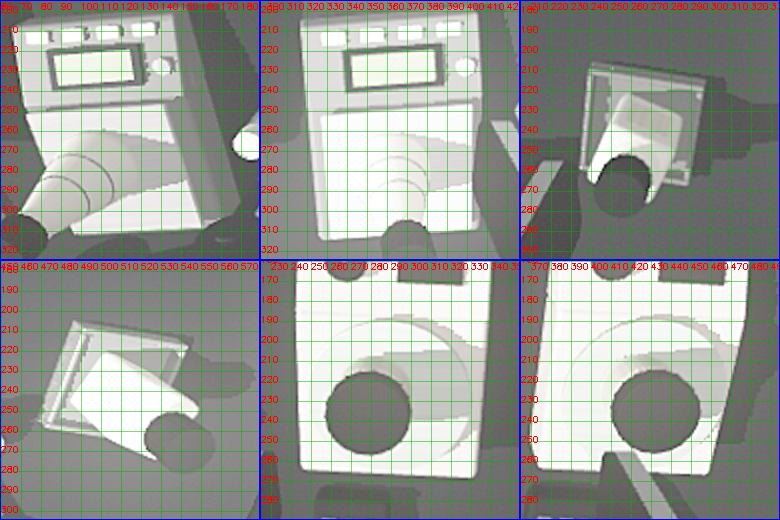

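m1 gives clear cap silhouettes for all three samples in two views each, and m2 shows the pan corners, the tray rim corners and the plate's edge. I'll fit positions and heights to these readings.

```bash
cat > fit.py <<'E'
from h import *
import pickle
from scipy.optimize import least_squares
C={n:pickle.load(open(n+".pkl","rb"))[0] for n in("w1","w2","w3","w4")}
t=np.linspace(0,2*np.pi,90);circ=np.c_[np.cos(t),np.sin(t),0*t]
def box(c,p,r,h):
    q=proj(c,np.vstack([p+circ*r,p-[0,0,h]+circ*r])); return np.r_[q.min(0),q.max(0)]
def cap(name,obs,r,h,g):
    def f(p): return np.concatenate([[a-b for a,b in zip(box(C[n],p,r,h),m) if b is not None] for n,m in obs])
    s=least_squares(f,g,loss="soft_l1");print(name,s.x.round(4),"res",s.fun.round(1))
def sq(name,obs,a,g):  # corner order TL,TR,BR,BL in image: (-x,-y),(-x,+y),(+x,+y),(+x,-y)
    k=np.array([[-1,-1],[-1,1],[1,1],[1,-1]])*a/2
    def f(p):
        R=np.array([[np.cos(p[3]),-np.sin(p[3])],[np.sin(p[3]),np.cos(p[3])]])
        P=np.c_[k@R.T+p[:2],np.full(4,p[2])]
        return np.concatenate([(proj(C[n],P)[i]-m) for n,ms in obs for i,m in enumerate(ms) if m is not None]).ravel()
    s=least_squares(f,[*g,0],loss="soft_l1");print(name,s.x[:3].round(4),"yaw",np.degrees(s.x[3]).round(1),"res",s.fun.round(1))
if __name__=="__main__":
    cap("jar",[("w1",(257.25,215.25,299.75,257)),("w2",(410,214.25,454.75,256))],.028,.016,(.466,.361,.112))
    cap("bottle",[("w2",(241.5,251.5,270,283.25)),("w4",(522,250.5,556.75,281))],.0185,.026,(.52,.12,.107))
    cap("flask",[("w2",(48.25,301.25,83.5,332.5)),("w4",(356.5,304.5,385,336.75))],.0165,.024,(.56,-.12,.16))
    cap("plate",[("w1",(249,188.5,330.5,None)),("w2",(386.5,188.5,468,None))],.061,.0,(.48,.36,.06))
    o=lambda L:[None if m is None else np.array(m)-.5 for m in L]
    sq("pan",[("w2",o([(73,250.5),(142.5,244.5),(162.5,309.5),(96,313)])),("w4",o([(326.5,252.5),(404,247.5),(406,309.5),(328,315)]))],.118,(.54,-.12,.05))
    sq("tray",[("w2",o([(240,206),(299.5,214),(289,269),None])),("w4",o([(488,206),(545,217.5),None,(470,257.5)]))],.094,(.52,.12,.017))
    obs=[]
    for n in("w3","w4"):
        im=pickle.load(open(n+".pkl","rb"))[1];m=(im.min(2)>140).astype(np.uint8)
        cs=[c for c in cv2.findContours(m,0,2)[0] if abs(cv2.minAreaRect(c)[0][1]-190)<12 and 4000<cv2.contourArea(c)<8000]
        q=cv2.approxPolyDP(cs[0],8,True)[:,0].astype(float);ctr=q.mean(0)
        pick=lambda a,b:q[np.argmax((q-ctr)@[a,b])]
        obs.append((n,[pick(-1,-1),pick(1,-1),pick(1,1),pick(-1,1)]))
    sq("tile",obs,.12,(.44,-.36,.006))
E
python3 fit.py
```

```text
jar [0.4683 0.3614 0.1098] res [-0.1 -0.8  0.9  0.7 -1.  -0.6  0.1  0.7]
bottle [0.5222 0.1214 0.1067] res [-0.3 -0.3  0.7  0.4 -1.7 -0.7  0.7  0.6]
flask [ 0.5688 -0.1299  0.1592] res [-0.8 -0.2  1.4  0.6  0.1 -0.7 -0.2  0.2]
plate [0.4769 0.3713 0.0581] res [-0.3  0.3  0.7 -0.3 -0.3 -0. ]
pan [ 0.5762 -0.1205  0.0519] yaw 4.5 res [-0.7  1.1 -0.2  2.5 -0.8 -0.8  0.5 -1.1  1.3  0.3  0.  -0.2 -3.2 -0.
  4.7 -0.6]
tray [0.5161 0.12   0.0122] yaw -11.2 res [ 0.4  1.  -1.7  3.4 -0.3 -2.5  3.5  0.6 -1.9 -0.8  1.1 -1. ]
tile [ 0.4378 -0.3647  0.0016] yaw -4.2 res [ 0.  -0.2 -0.2 -0.6  0.3  0.5  1.6  0.5 -0.3 -0.5  0.4 -0.3 -0.7  0.8
 -0.5 -0. ]
```

Heights agree with the text to within a few millimetres. Plan: jar → tile, flask → stirrer, bottle → balance, jar → tray. First, above the jar.

```bash
python3 -m jog '[{"linear":[-0.2,0.9,0],"roll":0},{"linear":[-0.2,0.9,0],"roll":0},{"linear":[-0.2,0.9,0],"roll":0},{"linear":[-0.2,0.9,0],"roll":0},{"linear":[-0.2,0.9,0],"roll":0},{"linear":[-0.2,0.9,0],"roll":0},{"linear":[-0.2,0.9,0],"roll":0},{"linear":[-0.2,0.9,0],"roll":0},{"linear":[-0.2,0.9,0],"roll":0},{"linear":[-0.2,0.9,0],"roll":0},{"linear":[-0.2,0.9,0],"roll":0},{"linear":[-0.2,0.9,0],"roll":0}]' 1 40
python3 -m jog '[{"linear":[0,0.9,0.5],"roll":0},{"linear":[0,0.9,0.5],"roll":0},{"linear":[0,0.9,0.5],"roll":0},{"linear":[0,0.45,0.5],"roll":0},{"linear":[0,0,0.5],"roll":0},{"linear":[0,0,0.3],"roll":0},{"linear":[0,0,0],"roll":0},{"linear":[0,0,0],"roll":0},{"linear":[0,0,0],"roll":0}]'
```

```text
time_s: 5.72
position: [0.467, 0.2379, 0.3197]
tool_rot: [[-1.0, -0.002, 0.0], [-0.002, 1.0, 0.0], [-0.0, 0.0, -1.0]]
ft_force: [0.6, -0.6, 0.8]
grip_width: 0.0854
gripper_force: 0.0
time_s: 6.47
position: [0.4681, 0.3611, 0.2087]
tool_rot: [[-1.0, -0.0, 0.002], [-0.0, 1.0, 0.001], [-0.002, 0.001, -1.0]]
ft_force: [1.2, 0.3, 0.8]
grip_width: 0.085
gripper_force: 0.0
```

```bash
python3 -m jog '[{"linear":[0,0,0.5],"roll":0},{"linear":[0,0,0.5],"roll":0},{"linear":[0,0,0.5],"roll":0},{"linear":[0,0,0.5],"roll":0},{"linear":[0,0,0.4],"roll":0},{"linear":[0,0,0.4],"roll":0},{"linear":[0,0,0.27],"roll":0},{"linear":[0,0,0],"roll":0},{"linear":[0,0,0],"roll":0},{"linear":[0,0,0],"roll":0}]'
python3 -m jog '[{"linear":[0,0,0],"roll":0},{"linear":[0,0,0],"roll":0},{"linear":[0,0,0],"roll":0},{"linear":[0,0,0],"roll":0},{"linear":[0,0,0],"roll":0},{"linear":[0,0,0],"roll":0},{"linear":[0,0,0],"roll":0},{"linear":[0,0,0],"roll":0},{"linear":[0,0,0],"roll":0},{"linear":[0,0,0],"roll":0}]' -1 40
```

```text
time_s: 7.3
position: [0.469, 0.3608, 0.0859]
tool_rot: [[-1.0, 0.0, 0.002], [0.0, 1.0, 0.001], [-0.002, 0.001, -1.0]]
ft_force: [0.2, 0.9, -0.1]
grip_width: 0.0851
gripper_force: 0.0
time_s: 8.13
position: [0.4687, 0.3607, 0.0857]
tool_rot: [[-1.0, 0.0, 0.002], [0.0, 1.0, 0.001], [-0.002, 0.001, -1.0]]
ft_force: [-1.5, -0.9, 5.4]
grip_width: 0.0546
gripper_force: 41.8
```

```bash
python3 -m jog '[{"linear":[0,0,-0.1],"roll":0},{"linear":[0,0,-0.3],"roll":0},{"linear":[0,0,-0.5],"roll":0},{"linear":[0,0,-0.5],"roll":0},{"linear":[0,0,-0.5],"roll":0},{"linear":[0,0,-0.5],"roll":0},{"linear":[0,0,-0.5],"roll":0},{"linear":[0,0,-0.5],"roll":0},{"linear":[0,0,-0.3],"roll":0},{"linear":[0,0,-0.1],"roll":0},{"linear":[0,0,0],"roll":0}]'
python3 -m jog '[{"linear":[0,-0.2,0],"roll":0},{"linear":[0,-0.4,0],"roll":0},{"linear":[0,-0.6,0],"roll":0},{"linear":[0,-0.7,0],"roll":0},{"linear":[0,-0.7,0],"roll":0},{"linear":[0,-0.7,0],"roll":0},{"linear":[0,-0.7,0],"roll":0},{"linear":[0,-0.7,0],"roll":0},{"linear":[0,-0.7,0],"roll":0},{"linear":[0,-0.7,0],"roll":0},{"linear":[0,-0.7,0],"roll":0},{"linear":[0,-0.7,0],"roll":0}]'
python3 -m jog '[{"linear":[0.05,-0.7,0],"roll":0},{"linear":[0.05,-0.7,0],"roll":0},{"linear":[0.1,-0.7,0],"roll":0},{"linear":[0.1,-0.7,0],"roll":0},{"linear":[0.1,-0.7,0],"roll":0},{"linear":[0.1,-0.7,0],"roll":0},{"linear":[0.1,-0.7,0],"roll":0},{"linear":[0.1,-0.7,0],"roll":0},{"linear":[0.07,-0.7,0],"roll":0},{"linear":[0,-0.7,0],"roll":0},{"linear":[0,-0.7,0],"roll":0},{"linear":[0,-0.7,0],"roll":0}]'
python3 -m jog '[{"linear":[0,-0.7,0],"roll":0},{"linear":[0,-0.6,0],"roll":0},{"linear":[0,-0.4,0],"roll":0},{"linear":[0,-0.2,0],"roll":0},{"linear":[0,-0.1,0],"roll":0},{"linear":[0,0,0],"roll":0},{"linear":[0,0,0],"roll":0}]'
```

```text
time_s: 9.05
position: [0.4685, 0.3606, 0.2373]
tool_rot: [[-1.0, 0.0, 0.001], [0.0, 1.0, 0.001], [-0.001, 0.001, -1.0]]
ft_force: [0.6, -0.5, -2.1]
grip_width: 0.0547
gripper_force: 42.7
time_s: 10.05
position: [0.4673, 0.0589, 0.2354]
tool_rot: [[-1.0, 0.0, -0.002], [0.0, 1.0, 0.0], [0.002, 0.0, -1.0]]
ft_force: [-0.6, 0.3, -1.0]
grip_width: 0.0545
gripper_force: 42.7
time_s: 11.05
position: [0.4362, -0.2767, 0.2353]
tool_rot: [[-1.0, 0.001, -0.002], [0.001, 1.0, 0.002], [0.002, 0.002, -1.0]]
ft_force: [1.6, 0.3, -1.1]
grip_width: 0.0547
gripper_force: 42.7
time_s: 11.63
position: [0.4372, -0.3546, 0.2362]
tool_rot: [[-1.0, -0.0, -0.001], [-0.0, 1.0, 0.001], [0.001, 0.001, -1.0]]
ft_force: [0.0, 0.7, -1.8]
grip_width: 0.0548
gripper_force: 42.7
```

```bash
python3 -m jog '[{"linear":[0,-0.1,0.3],"roll":0},{"linear":[0,-0.1,0.6],"roll":0},{"linear":[0,-0.05,0.7],"roll":0},{"linear":[0,0,0.7],"roll":0},{"linear":[0,0,0.7],"roll":0},{"linear":[0,0,0.7],"roll":0},{"linear":[0,0,0.6],"roll":0},{"linear":[0,0,0.4],"roll":0},{"linear":[0,0,0.2],"roll":0},{"linear":[0,0,0.1],"roll":0},{"linear":[0,0,0],"roll":0},{"linear":[0,0,0],"roll":0}]'
python3 -m jog '[{"linear":[0,0,0.03],"roll":0},{"linear":[0,0,0.03],"roll":0},{"linear":[0,0,0.03],"roll":0},{"linear":[0,0,0],"roll":0},{"linear":[0,0,0],"roll":0}]'
```

```text
time_s: 12.63
position: [0.4378, -0.3656, 0.0375]
tool_rot: [[-1.0, -0.0, 0.001], [-0.0, 1.0, -0.001], [-0.001, -0.001, -1.0]]
ft_force: [0.5, 0.2, -1.5]
grip_width: 0.0547
gripper_force: 42.7
time_s: 13.05
position: [0.4373, -0.3655, 0.0331]
tool_rot: [[-1.0, 0.0, 0.0], [0.0, 1.0, -0.0], [-0.0, -0.0, -1.0]]
ft_force: [0.8, -0.2, -1.3]
grip_width: 0.0546
gripper_force: 42.7
```

```bash
python3 -m jog '[{"linear":[0,0,0.03],"roll":0},{"linear":[0,0,0.03],"roll":0},{"linear":[0,0,0.02],"roll":0},{"linear":[0,0,0],"roll":0},{"linear":[0,0,0],"roll":0}]'
```

```text
time_s: 13.47
position: [0.4373, -0.3655, 0.0297]
tool_rot: [[-1.0, 0.0, -0.0], [0.0, 1.0, 0.0], [0.0, 0.0, -1.0]]
ft_force: [-0.1, 0.5, -0.4]
grip_width: 0.0547
gripper_force: 42.8
```

```bash
python3 -m jog '[{"linear":[0,0,0.02],"roll":0},{"linear":[0,0,0],"roll":0},{"linear":[0,0,0],"roll":0}]'
python3 -m jog '[{"linear":[0,0,0],"roll":0},{"linear":[0,0,0],"roll":0},{"linear":[0,0,0],"roll":0},{"linear":[0,0,0],"roll":0},{"linear":[0,0,0],"roll":0},{"linear":[0,0,0],"roll":0}]' 1 40
python3 -m jog '[{"linear":[0,0,-0.2],"roll":0},{"linear":[0,0,-0.4],"roll":0},{"linear":[0,0,-0.8],"roll":0},{"linear":[0,0,-0.9],"roll":0},{"linear":[0,0,-0.9],"roll":0},{"linear":[0,0,-0.9],"roll":0},{"linear":[0,0,-0.9],"roll":0},{"linear":[0,0,-0.9],"roll":0},{"linear":[0,0,-0.3],"roll":0}]'
```

```text
time_s: 13.72
position: [0.4373, -0.3655, 0.0296]
tool_rot: [[-1.0, 0.0, 0.0], [0.0, 1.0, -0.0], [-0.0, -0.0, -1.0]]
ft_force: [-3.0, 0.7, 6.3]
grip_width: 0.0545
gripper_force: 43.5
time_s: 14.22
position: [0.4373, -0.3655, 0.0288]
tool_rot: [[-1.0, 0.0, -0.0], [0.0, 1.0, 0.0], [0.0, 0.0, -1.0]]
ft_force: [0.3, 0.3, -0.3]
grip_width: 0.0856
gripper_force: 0.0
time_s: 14.97
position: [0.4379, -0.366, 0.2833]
tool_rot: [[-1.0, 0.0, 0.006], [0.0, 1.0, -0.007], [-0.006, -0.007, -1.0]]
ft_force: [-0.5, -0.3, -0.7]
grip_width: 0.0855
gripper_force: 0.0
```

```bash
python3 -m jog '[{"linear":[-0.3,0.6,0],"roll":0},{"linear":[-0.4,0.7,0],"roll":0},{"linear":[-0.4,0.7,0],"roll":0},{"linear":[-0.4,0.7,0],"roll":0},{"linear":[-0.4,0.7,0],"roll":0},{"linear":[-0.4,0.7,0],"roll":0},{"linear":[-0.4,0.7,0.3],"roll":0},{"linear":[-0.4,0.7,0.5],"roll":0},{"linear":[-0.17,0.4,0.5],"roll":0},{"linear":[0,0,0.5],"roll":0},{"linear":[0,0,0],"roll":0},{"linear":[0,0,0],"roll":0}]'; python3 snap.py w5
```

```text
time_s: 15.97
position: [0.568, -0.1295, 0.2052]
tool_rot: [[-1.0, 0.0, -0.001], [0.0, 1.0, 0.0], [0.001, 0.0, -1.0]]
ft_force: [-0.0, -0.4, 1.3]
grip_width: 0.0851
gripper_force: 0.0
```

View pics/w5.png

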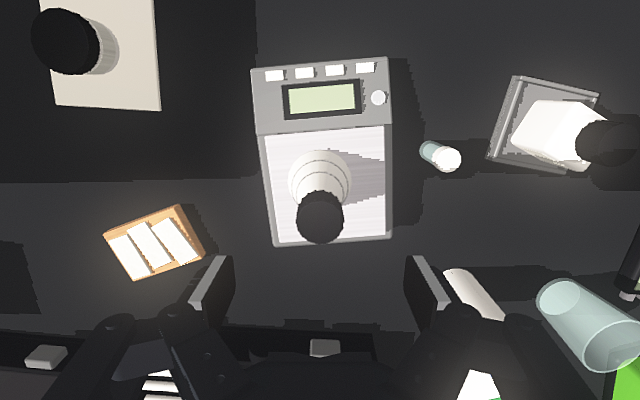

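w5 shows the flask cap at (320,217), centred between the fingers, with the pan corners at about (264,135), (388,127), (391,238) and (275,246). The jar stands on the tile at (67,42). Now to descend and grip the flask.

```bash
python3 -m jog '[{"linear":[0,0,0.3],"roll":0},{"linear":[0,0,0.4],"roll":0},{"linear":[0,0,0.4],"roll":0},{"linear":[0,0,0.4],"roll":0},{"linear":[0,0,0.3],"roll":0},{"linear":[0,0,0.1],"roll":0},{"linear":[0,0,0],"roll":0},{"linear":[0,0,0],"roll":0}]'
python3 -m jog '[{"linear":[0,0,0],"roll":0},{"linear":[0,0,0],"roll":0},{"linear":[0,0,0],"roll":0},{"linear":[0,0,0],"roll":0},{"linear":[0,0,0],"roll":0},{"linear":[0,0,0],"roll":0},{"linear":[0,0,0],"roll":0},{"linear":[0,0,0],"roll":0},{"linear":[0,0,0],"roll":0},{"linear":[0,0,0],"roll":0},{"linear":[0,0,0],"roll":0},{"linear":[0,0,0],"roll":0}]' -1 40
python3 - <<'E'
from mont import *
mont([("w5",325,185),("w5",540,125)],190,170,2,2,"pics/m3.png")
E
```

```text
time_s: 16.68
position: [0.5687, -0.1302, 0.1304]
tool_rot: [[-1.0, 0.001, 0.002], [0.001, 1.0, -0.001], [-0.002, -0.001, -1.0]]
ft_force: [-0.3, 0.3, 0.2]
grip_width: 0.0857
gripper_force: 0.0
time_s: 17.68
position: [0.5684, -0.1295, 0.1294]
tool_rot: [[-1.0, 0.0, 0.001], [0.0, 1.0, -0.0], [-0.001, -0.0, -1.0]]
ft_force: [-1.3, 2.2, 6.1]
grip_width: 0.0322
gripper_force: 39.5
```

View pics/m3.png

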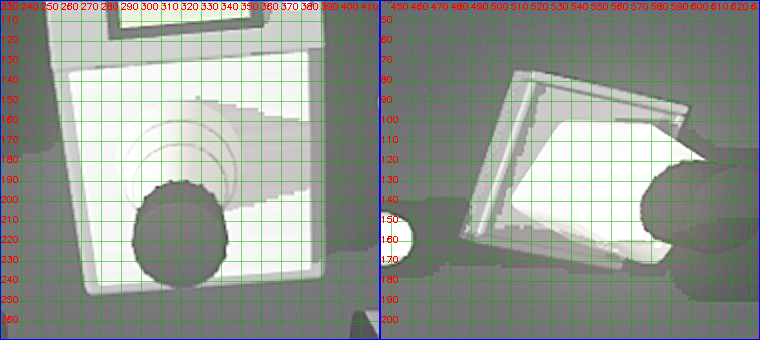

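m3 separates the pan from the housing: its corners are at (263.5,135.5), (383,126), (385.5,235) and (279,243.5). The tray rim corners are at (513,76), (599.5,93.5) and (485,159). I'll refit with these and lift the flask.

```bash
cat > fit2.py <<'E'
from fit import *
C["w5"]=pickle.load(open("w5.pkl","rb"))[0]
o=lambda L:[None if m is None else np.array(m)-.5 for m in L]
sq("pan",[("w5",o([(263.5,135.5),(383,126),(385.5,235),(279,243.5)]))],.118,(.57,-.12,.05))
sq("tray",[("w5",o([(513,76),(599.5,93.5),None,(485,159)])),("w2",o([(240,206),(299.5,214),(289,269),None])),("w4",o([(488,206),(545,217.5),None,(470,257.5)]))],.094,(.52,.12,.017))
E
python3 fit2.py
python3 -m jog '[{"linear":[0,0,-0.1],"roll":0},{"linear":[0,0,-0.2],"roll":0},{"linear":[0,0,-0.4],"roll":0},{"linear":[0,0,-0.5],"roll":0},{"linear":[0,0,-0.5],"roll":0},{"linear":[0,0,-0.5],"roll":0},{"linear":[0,0,-0.5],"roll":0},{"linear":[0,0,-0.4],"roll":0},{"linear":[0,0,-0.2],"roll":0},{"linear":[0,0,-0.1],"roll":0}]'
```

```text
pan [ 0.5774 -0.1212  0.0507] yaw 4.9 res [-0.1  0.7  0.5 -0.3 -0.2 -0.1 -0.2 -0.3]
tray [0.5178 0.1193 0.0085] yaw -10.4 res [ 3.1 -0.9 -6.7  0.1  1.5  0.5  0.2  1.4 -2.2  3.1 -0.1 -3.   1.2  1.
 -4.2 -1.1 -0.3 -0.8]
time_s: 18.52
position: [0.5683, -0.1296, 0.2661]
tool_rot: [[-1.0, 0.0, 0.001], [0.0, 1.0, -0.001], [-0.001, -0.001, -1.0]]
ft_force: [-0.6, 0.1, -1.5]
grip_width: 0.0321
gripper_force: 39.8
```

```bash
python3 -m jog '[{"linear":[0.1,0.2,0],"roll":0},{"linear":[0.2,0.4,0],"roll":0},{"linear":[0.2,0.6,0],"roll":0},{"linear":[0.3,0.7,0],"roll":0},{"linear":[0.3,0.7,0],"roll":0},{"linear":[0.3,0.7,0],"roll":0},{"linear":[0.3,0.7,0],"roll":0},{"linear":[0.2,0.7,0],"roll":0},{"linear":[0.2,0.7,0],"roll":0},{"linear":[0.2,0.7,0],"roll":0},{"linear":[0,0.5,0],"roll":0},{"linear":[0,0.2,0],"roll":0}]'
python3 -m jog '[{"linear":[0,0,0],"roll":0},{"linear":[0,0,0],"roll":0},{"linear":[0,0,0],"roll":0}]'; python3 snap.py w6
python3 - <<'E'
from mont import *
mont([("w6",280,230),("w6",500,230)],190,200,2,2,"pics/m4.png")
E
```

```text
time_s: 19.52
position: [0.4747, 0.145, 0.264]
tool_rot: [[-1.0, -0.002, -0.002], [-0.002, 1.0, 0.001], [0.002, 0.001, -1.0]]
ft_force: [-0.2, 0.5, -1.9]
grip_width: 0.0321
gripper_force: 40.0
time_s: 19.77
position: [0.4763, 0.1416, 0.2645]
tool_rot: [[-1.0, 0.001, -0.001], [0.001, 1.0, -0.0], [0.001, -0.0, -1.0]]
ft_force: [0.4, -0.6, -1.6]
grip_width: 0.0318
gripper_force: 40.0
```

View pics/m4.png

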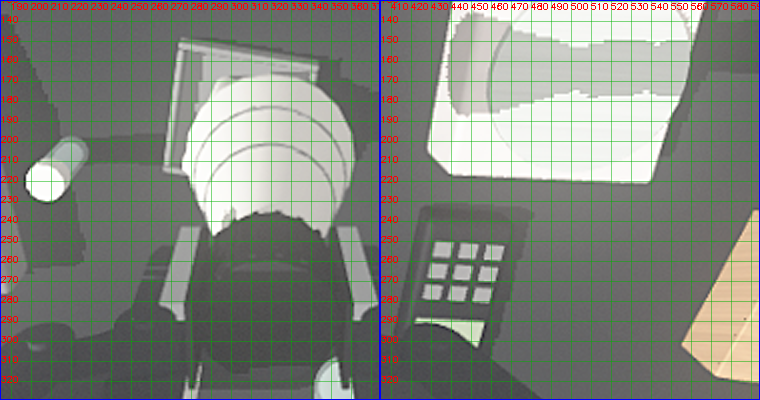

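m4 shows the flask hanging upright and the tray rim corners at (275,149), (344,162.5) and (267,215.5). The plate's edge is faint, so I'll fit its circle by image gradient.

```bash
cat > fit3.py <<'E'
from fit import *
for n in("w5","w6"): C[n]=pickle.load(open(n+".pkl","rb"))[0]
I={n:cv2.GaussianBlur(pickle.load(open(n+".pkl","rb"))[1].min(2).astype(np.float32),(0,0),.8) for n in("w1","w2","w6")}
def samp(n,P):
    q=proj(C[n],P).astype(np.float32); return cv2.remap(I[n],q[:,:1],q[:,1:],1)[:,0]
def score(n,x,y,z=.062):
    p=np.array([x,y,z]); d=np.abs(samp(n,p+circ*.0595)-samp(n,p+circ*.0625))
    return np.clip(d,0,25).mean()
for names in (["w1"],["w2"],["w6"],["w1","w2"],["w1","w2","w6"]):
    best=max((sum(score(n,x,y) for n in names),x,y) for x in np.arange(.462,.492,.001) for y in np.arange(.356,.386,.001))
    print(names,np.round(best,3))
o=lambda L:[None if m is None else np.array(m)-.5 for m in L]
sq("tray",[("w6",o([(275,149),(344,162.5),None,(267,215.5)])),("w5",o([(513,76),(599.5,93.5),None,(485,159)]))],.094,(.52,.12,.017))
E
python3 fit3.py
```

```text
['w1'] [15.322  0.473  0.38 ]
['w2'] [13.683  0.478  0.371]
['w6'] [17.601  0.479  0.37 ]
['w1', 'w2'] [26.619  0.478  0.371]
['w1', 'w2', 'w6'] [43.619  0.478  0.371]
tray [0.5183 0.1193 0.0072] yaw -10.2 res [-0.   0.8 -0.4 -0.6 -0.4 -1.7  2.  -0.3 -8.   0.2  0.9  0.8]
```

```bash
python3 -m jog '[{"linear":[0,0.2,0],"roll":0},{"linear":[0,0.4,0],"roll":0},{"linear":[0,0.6,0],"roll":0},{"linear":[0,0.7,0],"roll":0},{"linear":[0,0.7,0],"roll":0},{"linear":[0,0.7,0],"roll":0},{"linear":[0,0.7,0],"roll":0},{"linear":[0,0.7,0],"roll":0},{"linear":[0,0.6,0],"roll":0},{"linear":[-0.05,0.3,0],"roll":0},{"linear":[0,0.12,0],"roll":0},{"linear":[0,0,0],"roll":0}]'
python3 -m jog '[{"linear":[0,0,0.2],"roll":0},{"linear":[0,0,0.4],"roll":0},{"linear":[0,0,0.5],"roll":0},{"linear":[0,0,0.5],"roll":0},{"linear":[0,0,0.5],"roll":0},{"linear":[0,0,0.4],"roll":0},{"linear":[0,0,0.3],"roll":0},{"linear":[0,0,0.1],"roll":0},{"linear":[0,0,0.05],"roll":0},{"linear":[0,0,0],"roll":0},{"linear":[0,0,0],"roll":0},{"linear":[0,0,0],"roll":0}]'
```

```text
time_s: 20.82
position: [0.4783, 0.3718, 0.2644]
tool_rot: [[-1.0, -0.0, -0.001], [-0.0, 1.0, -0.0], [0.001, -0.0, -1.0]]
ft_force: [0.4, 0.1, -1.5]
grip_width: 0.0319
gripper_force: 40.1
time_s: 21.82
position: [0.4787, 0.3713, 0.1478]
tool_rot: [[-1.0, 0.001, 0.002], [0.001, 1.0, 0.001], [-0.002, 0.001, -1.0]]
ft_force: [-0.6, 0.4, -1.5]
grip_width: 0.0317
gripper_force: 40.1
```

```bash
python3 -m jog '[{"linear":[0,0,0.04],"roll":0},{"linear":[0,0,0.04],"roll":0},{"linear":[0,0,0.04],"roll":0},{"linear":[0,0,0.03],"roll":0},{"linear":[0,0,0.02],"roll":0},{"linear":[0,0,0],"roll":0},{"linear":[0,0,0],"roll":0}]'
python3 -m jog '[{"linear":[0,0,0.02],"roll":0},{"linear":[0,0,0.02],"roll":0},{"linear":[0,0,0],"roll":0},{"linear":[0,0,0],"roll":0}]'
```

```text
time_s: 22.4
position: [0.4784, 0.3713, 0.1401]
tool_rot: [[-1.0, 0.0, -0.0], [0.0, 1.0, -0.0], [0.0, -0.0, -1.0]]
ft_force: [0.3, 0.7, -1.2]
grip_width: 0.0316
gripper_force: 40.1
time_s: 22.73
position: [0.4786, 0.3715, 0.1394]
tool_rot: [[-1.0, 0.0, 0.001], [0.0, 1.0, 0.001], [-0.001, 0.001, -1.0]]
ft_force: [-2.2, 0.3, 5.9]
grip_width: 0.0322
gripper_force: 40.6
```

```bash
python3 -m jog '[{"linear":[0,0,0],"roll":0},{"linear":[0,0,0],"roll":0},{"linear":[0,0,0],"roll":0},{"linear":[0,0,0],"roll":0},{"linear":[0,0,0],"roll":0},{"linear":[0,0,0],"roll":0},{"linear":[0,0,0],"roll":0}]' 1 40
python3 -m jog '[{"linear":[0,0,-0.1],"roll":0},{"linear":[0,0,-0.3],"roll":0},{"linear":[0,0,-0.6],"roll":0},{"linear":[0,0,-0.8],"roll":0},{"linear":[0,0,-0.8],"roll":0},{"linear":[0,0,-0.4],"roll":0},{"linear":[0,0,0],"roll":0}]'
python3 -m jog '[{"linear":[-0.1,-0.4,0],"roll":0},{"linear":[-0.1,-0.7,0],"roll":0},{"linear":[-0.1,-0.7,0],"roll":0},{"linear":[-0.1,-0.7,0],"roll":0},{"linear":[-0.1,-0.7,0],"roll":0},{"linear":[-0.2,-0.7,0.3],"roll":0},{"linear":[-0.2,-0.7,0.5],"roll":0},{"linear":[-0.2,-0.7,0.5],"roll":0},{"linear":[0,-0.7,0.3],"roll":0},{"linear":[0,-0.24,0],"roll":0},{"linear":[0,0,0],"roll":0},{"linear":[0,0,0],"roll":0}]'; python3 snap.py w7
```

```text
time_s: 23.32
position: [0.4783, 0.3713, 0.1385]
tool_rot: [[-1.0, 0.0, -0.0], [0.0, 1.0, -0.0], [0.0, -0.0, -1.0]]
ft_force: [-1.0, -0.6, 1.6]
grip_width: 0.0856
gripper_force: 0.0
time_s: 23.9
position: [0.4793, 0.3718, 0.2632]
tool_rot: [[-1.0, 0.0, 0.007], [0.0, 1.0, 0.004], [-0.007, 0.004, -1.0]]
ft_force: [0.9, 0.9, 0.0]
grip_width: 0.0854
gripper_force: 0.0
time_s: 24.9
position: [0.5224, 0.122, 0.1949]
tool_rot: [[-1.0, 0.001, 0.001], [0.001, 1.0, 0.0], [-0.001, 0.0, -1.0]]
ft_force: [0.4, 0.5, -0.2]
grip_width: 0.0855
gripper_force: 0.0
```

View pics/w7.png

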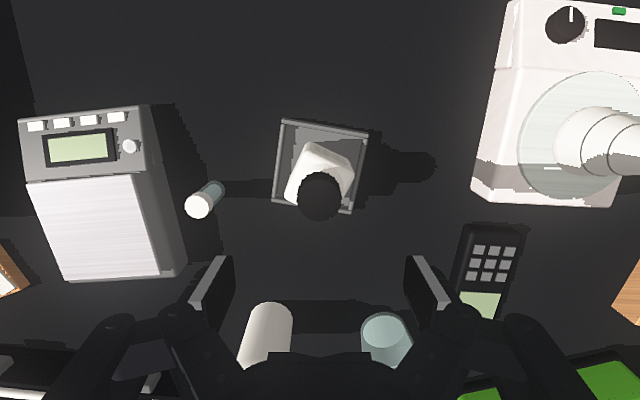

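w7 shows the flask standing on the stirrer plate. The bottle cap is at (319,196), centred between the fingers, and the tray rim corners are at (282,119), (370,132), (352,213) and (272,200). Gripping the bottle.

```bash
python3 -m jog '[{"linear":[0,0,0.3],"roll":0},{"linear":[0,0,0.5],"roll":0},{"linear":[0,0,0.5],"roll":0},{"linear":[0,0,0.5],"roll":0},{"linear":[0,0,0.5],"roll":0},{"linear":[0,0,0.4],"roll":0},{"linear":[0,0,0.2],"roll":0},{"linear":[0,0,0],"roll":0},{"linear":[0,0,0],"roll":0},{"linear":[0,0,0],"roll":0}]'
python3 -m jog '[{"linear":[0,0,0],"roll":0},{"linear":[0,0,0],"roll":0},{"linear":[0,0,0],"roll":0},{"linear":[0,0,0],"roll":0},{"linear":[0,0,0],"roll":0},{"linear":[0,0,0],"roll":0},{"linear":[0,0,0],"roll":0},{"linear":[0,0,0],"roll":0},{"linear":[0,0,0],"roll":0},{"linear":[0,0,0],"roll":0},{"linear":[0,0,0],"roll":0},{"linear":[0,0,0],"roll":0}]' -1 40
cat > fit4.py <<'E'
from fit import *
for n in("w5","w6","w7"): C[n]=pickle.load(open(n+".pkl","rb"))[0]
o=lambda L:[None if m is None else np.array(m)-.5 for m in L]
sq("tray7",[("w7",o([(282,119),(370,132),(352,213),(272,200)]))],.094,(.52,.12,.017))
sq("tray",[("w7",o([(282,119),(370,132),(352,213),(272,200)])),("w6",o([(275,149),(344,162.5),None,(267,215.5)]))],.094,(.52,.12,.017))
E
python3 fit4.py
```

```text
time_s: 25.78
position: [0.5229, 0.1222, 0.0797]
tool_rot: [[-1.0, -0.0, 0.002], [-0.0, 1.0, 0.0], [-0.002, 0.0, -1.0]]
ft_force: [1.1, 0.5, -0.3]
grip_width: 0.0857
gripper_force: 0.0
time_s: 26.78
position: [0.5224, 0.1217, 0.079]
tool_rot: [[-1.0, 0.0, 0.001], [0.0, 1.0, 0.0], [-0.001, 0.0, -1.0]]
ft_force: [-1.2, 0.1, 6.0]
grip_width: 0.0358
gripper_force: 39.9
tray7 [0.5168 0.1212 0.0129] yaw -9.4 res [ 0.2 -1.2 -0.6  0.4  0.2 -0.1  0.2  0.6]
tray [0.5169 0.1209 0.0135] yaw -9.5 res [ 0.  -1.2 -0.7  0.6 -0.   0.1 -0.2  0.7 -0.   1.   0.9 -1.1  0.3 -0.5]
```

```bash
python3 -m jog '[{"linear":[0,0,-0.1],"roll":0},{"linear":[0,0,-0.2],"roll":0},{"linear":[0,0,-0.4],"roll":0},{"linear":[0,0,-0.5],"roll":0},{"linear":[0,0,-0.6],"roll":0},{"linear":[0,0,-0.6],"roll":0},{"linear":[0,0,-0.6],"roll":0},{"linear":[0,0,-0.5],"roll":0},{"linear":[0,0,-0.3],"roll":0},{"linear":[0,0,-0.2],"roll":0},{"linear":[0,0,0],"roll":0}]'
python3 -m jog '[{"linear":[0,-0.2,0],"roll":0},{"linear":[-0.1,-0.4,0],"roll":0},{"linear":[-0.2,-0.7,0],"roll":0},{"linear":[-0.2,-0.8,0],"roll":0},{"linear":[-0.2,-0.8,0],"roll":0},{"linear":[-0.2,-0.8,0],"roll":0},{"linear":[-0.2,-0.8,0],"roll":0},{"linear":[-0.2,-0.7,0],"roll":0},{"linear":[-0.07,-0.5,0],"roll":0},{"linear":[0,-0.3,0],"roll":0},{"linear":[0,-0.07,0],"roll":0},{"linear":[0,0,0],"roll":0}]'
python3 -m jog '[{"linear":[0,0,0.2],"roll":0},{"linear":[0,0,0.4],"roll":0},{"linear":[0,0,0.5],"roll":0},{"linear":[0,0,0.5],"roll":0},{"linear":[0,0,0.4],"roll":0},{"linear":[0,0,0.3],"roll":0},{"linear":[0,0,0.1],"roll":0},{"linear":[0,0,0.05],"roll":0},{"linear":[0,0,0],"roll":0},{"linear":[0,0,0],"roll":0}]'
```

```text
time_s: 27.7
position: [0.5226, 0.1217, 0.2401]
tool_rot: [[-1.0, 0.0, 0.003], [0.0, 1.0, -0.0], [-0.003, -0.0, -1.0]]
ft_force: [-0.3, 0.1, -2.9]
grip_width: 0.0358
gripper_force: 40.4
time_s: 28.7
position: [0.5765, -0.1214, 0.2378]
tool_rot: [[-1.0, 0.001, -0.001], [0.001, 1.0, 0.001], [0.001, 0.001, -1.0]]
ft_force: [-0.1, -0.4, -2.5]
grip_width: 0.0359
gripper_force: 40.5
time_s: 29.53
position: [0.5773, -0.1208, 0.1413]
tool_rot: [[-1.0, -0.0, 0.001], [-0.0, 1.0, -0.001], [-0.001, -0.001, -1.0]]
ft_force: [0.2, -1.0, -1.2]
grip_width: 0.0357
gripper_force: 40.5
```

```bash
python3 -m jog '[{"linear":[0,0,0.08],"roll":0},{"linear":[0,0,0.08],"roll":0},{"linear":[0,0,0.06],"roll":0},{"linear":[0,0,0.05],"roll":0},{"linear":[0,0,0.03],"roll":0},{"linear":[0,0,0.02],"roll":0},{"linear":[0,0,0.02],"roll":0},{"linear":[0,0,0],"roll":0},{"linear":[0,0,0],"roll":0}]'
python3 -m jog '[{"linear":[0,0,0.02],"roll":0},{"linear":[0,0,0],"roll":0},{"linear":[0,0,0],"roll":0}]'
```

```text
time_s: 30.28
position: [0.577, -0.1212, 0.127]
tool_rot: [[-1.0, 0.0, 0.0], [0.0, 1.0, -0.0], [-0.0, -0.0, -1.0]]
ft_force: [-0.4, -0.4, -3.1]
grip_width: 0.0358
gripper_force: 40.5
time_s: 30.53
position: [0.577, -0.1211, 0.1261]
tool_rot: [[-1.0, 0.0, 0.0], [0.0, 1.0, -0.0], [-0.0, -0.0, -1.0]]
ft_force: [0.1, -0.0, -2.5]
grip_width: 0.0359
gripper_force: 40.5
```

```bash
python3 -m jog '[{"linear":[0,0,0.02],"roll":0},{"linear":[0,0,0],"roll":0},{"linear":[0,0,0],"roll":0}]'
python3 -m jog '[{"linear":[0,0,0.01],"roll":0},{"linear":[0,0,0],"roll":0},{"linear":[0,0,0],"roll":0}]'
```

```text
time_s: 30.78
position: [0.5772, -0.1211, 0.1261]
tool_rot: [[-1.0, 0.0, 0.001], [0.0, 1.0, -0.0], [-0.001, -0.0, -1.0]]
ft_force: [-2.6, 1.5, 5.9]
grip_width: 0.036
gripper_force: 41.1
time_s: 31.03
position: [0.5772, -0.1211, 0.126]
tool_rot: [[-1.0, 0.0, 0.001], [0.0, 1.0, -0.001], [-0.001, -0.001, -1.0]]
ft_force: [-3.3, 2.1, 8.0]
grip_width: 0.0356
gripper_force: 41.7
```

```bash
python3 -m jog '[{"linear":[0,0,0],"roll":0},{"linear":[0,0,0],"roll":0},{"linear":[0,0,0],"roll":0},{"linear":[0,0,0],"roll":0},{"linear":[0,0,0],"roll":0},{"linear":[0,0,0],"roll":0},{"linear":[0,0,0],"roll":0}]' 1 40
python3 -m jog '[{"linear":[0,0,-0.1],"roll":0},{"linear":[0,0,-0.3],"roll":0},{"linear":[0,0,-0.6],"roll":0},{"linear":[0,0,-0.8],"roll":0},{"linear":[0,0,-0.8],"roll":0},{"linear":[0,0,-0.4],"roll":0},{"linear":[0,0,0],"roll":0}]'
python3 -m jog '[{"linear":[0.3,-0.5,0],"roll":0},{"linear":[0.4,-0.7,0],"roll":0},{"linear":[0.4,-0.7,0],"roll":0},{"linear":[0.4,-0.7,0],"roll":0},{"linear":[0.4,-0.7,0],"roll":0},{"linear":[0.4,-0.7,0],"roll":0},{"linear":[0.4,-0.7,0],"roll":0},{"linear":[0.4,-0.7,0.3],"roll":0},{"linear":[0.4,-0.7,0.5],"roll":0},{"linear":[0,0,0.5],"roll":0},{"linear":[0,0,0],"roll":0},{"linear":[0,0,0],"roll":0}]'; python3 snap.py w8
```

```text
time_s: 31.62
position: [0.577, -0.1212, 0.1249]
tool_rot: [[-1.0, 0.0, -0.0], [0.0, 1.0, -0.0], [0.0, -0.0, -1.0]]
ft_force: [0.7, 0.2, -1.7]
grip_width: 0.0853
gripper_force: 0.0
time_s: 32.2
position: [0.5781, -0.1215, 0.2495]
tool_rot: [[-1.0, 0.0, 0.007], [0.0, 1.0, -0.003], [-0.007, -0.003, -1.0]]
ft_force: [0.4, -0.3, 0.4]
grip_width: 0.0854
gripper_force: 0.0
time_s: 33.2
position: [0.4366, -0.3646, 0.1921]
tool_rot: [[-1.0, 0.001, -0.002], [0.001, 1.0, 0.003], [0.002, 0.003, -1.0]]
ft_force: [-0.0, 0.1, -0.2]
grip_width: 0.0854
gripper_force: 0.0
```

View pics/w8.png

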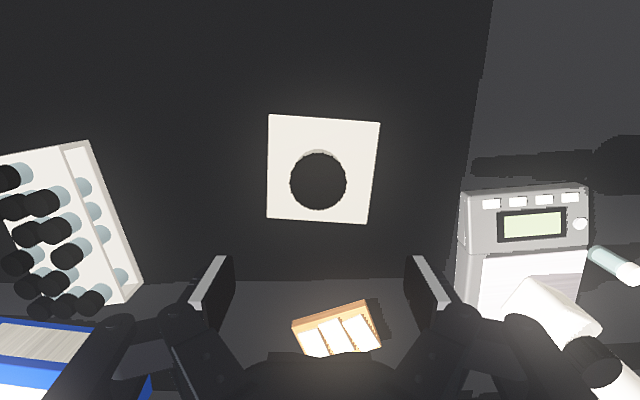

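w8 shows the jar on the tile at (318,181), centred between the fingers, and the bottle standing on the pan. Gripping the jar again.

```bash
python3 -m jog '[{"linear":[0,0,0.3],"roll":0},{"linear":[0,0,0.5],"roll":0},{"linear":[0,0,0.7],"roll":0},{"linear":[0,0,0.7],"roll":0},{"linear":[0,0,0.7],"roll":0},{"linear":[0,0,0.6],"roll":0},{"linear":[0,0,0.35],"roll":0},{"linear":[0,0,0.2],"roll":0},{"linear":[0,0,0],"roll":0},{"linear":[0,0,0],"roll":0},{"linear":[0,0,0],"roll":0}]'
python3 -m jog '[{"linear":[0,0,0],"roll":0},{"linear":[0,0,0],"roll":0},{"linear":[0,0,0],"roll":0},{"linear":[0,0,0],"roll":0},{"linear":[0,0,0],"roll":0},{"linear":[0,0,0],"roll":0},{"linear":[0,0,0],"roll":0},{"linear":[0,0,0],"roll":0},{"linear":[0,0,0],"roll":0},{"linear":[0,0,0],"roll":0}]' -1 40
python3 -m jog '[{"linear":[0,0,-0.1],"roll":0},{"linear":[0,0,-0.3],"roll":0},{"linear":[0,0,-0.6],"roll":0},{"linear":[0,0,-0.7],"roll":0},{"linear":[0,0,-0.7],"roll":0},{"linear":[0,0,-0.7],"roll":0},{"linear":[0,0,-0.7],"roll":0},{"linear":[0,0,-0.6],"roll":0},{"linear":[0,0,-0.5],"roll":0},{"linear":[0,0,-0.2],"roll":0},{"linear":[0,0,0],"roll":0}]'
```

```text
time_s: 34.17
position: [0.4377, -0.3656, 0.0325]
tool_rot: [[-1.0, -0.0, 0.002], [-0.0, 1.0, -0.002], [-0.002, -0.002, -1.0]]
ft_force: [0.0, -0.5, 0.4]
grip_width: 0.0853
gripper_force: 0.0
time_s: 35.0
position: [0.4372, -0.3654, 0.032]
tool_rot: [[-1.0, 0.0, 0.001], [0.0, 1.0, -0.001], [-0.001, -0.001, -1.0]]
ft_force: [-1.1, 2.5, 7.2]
grip_width: 0.0545
gripper_force: 41.4
time_s: 35.92
position: [0.4372, -0.3654, 0.2366]
tool_rot: [[-1.0, 0.0, 0.002], [0.0, 1.0, -0.003], [-0.002, -0.003, -1.0]]
ft_force: [-0.5, 1.1, -2.3]
grip_width: 0.0545
gripper_force: 42.8
```

```bash
python3 -m jog '[{"linear":[0,0.2,0],"roll":0},{"linear":[-0.1,0.4,0],"roll":0},{"linear":[-0.1,0.6,0],"roll":0},{"linear":[-0.1,0.7,0],"roll":0},{"linear":[-0.1,0.7,0],"roll":0},{"linear":[-0.1,0.7,0],"roll":0},{"linear":[-0.1,0.7,0],"roll":0},{"linear":[-0.1,0.7,0],"roll":0},{"linear":[-0.1,0.7,0],"roll":0},{"linear":[-0.1,0.7,0],"roll":0},{"linear":[-0.1,0.7,0],"roll":0},{"linear":[-0.1,0.7,0],"roll":0}]'
python3 -m jog '[{"linear":[-0.1,0.7,0],"roll":0},{"linear":[-0.1,0.7,0],"roll":0},{"linear":[-0.2,0.7,0],"roll":0},{"linear":[-0.2,0.7,0],"roll":0},{"linear":[-0.2,0.7,0],"roll":0},{"linear":[-0.1,0.6,0],"roll":0},{"linear":[0,0.4,0],"roll":0},{"linear":[0,0.2,0],"roll":0},{"linear":[0,0,0],"roll":0},{"linear":[0,0,0],"roll":0}]'
```

```text
time_s: 36.92
position: [0.48, -0.0622, 0.2337]
tool_rot: [[-1.0, -0.0, -0.003], [-0.0, 1.0, 0.001], [0.003, 0.001, -1.0]]
ft_force: [0.3, -0.1, -2.0]
grip_width: 0.0547
gripper_force: 42.8
time_s: 37.75
position: [0.5164, 0.123, 0.2343]
tool_rot: [[-1.0, -0.0, -0.001], [-0.0, 1.0, -0.0], [0.001, -0.0, -1.0]]
ft_force: [0.0, -1.3, -2.7]
grip_width: 0.0546
gripper_force: 42.8
```

```bash
python3 -m jog '[{"linear":[0,-0.04,0.2],"roll":0},{"linear":[0,0,0.5],"roll":0},{"linear":[0,0,0.6],"roll":0},{"linear":[0,0,0.7],"roll":0},{"linear":[0,0,0.7],"roll":0},{"linear":[0,0,0.7],"roll":0},{"linear":[0,0,0.6],"roll":0},{"linear":[0,0,0.4],"roll":0},{"linear":[0,0,0.2],"roll":0},{"linear":[0,0,0.1],"roll":0},{"linear":[0,0,0.05],"roll":0},{"linear":[0,0,0],"roll":0}]'
python3 -m jog '[{"linear":[0,0,0.05],"roll":0},{"linear":[0,0,0.05],"roll":0},{"linear":[0,0,0.03],"roll":0},{"linear":[0,0,0.02],"roll":0},{"linear":[0,0,0],"roll":0},{"linear":[0,0,0],"roll":0}]'
```

```text
time_s: 38.75
position: [0.5174, 0.121, 0.0453]
tool_rot: [[-1.0, 0.001, 0.001], [0.001, 1.0, -0.0], [-0.001, -0.0, -1.0]]
ft_force: [0.6, -0.3, -1.8]
grip_width: 0.0546
gripper_force: 42.8
time_s: 39.25
position: [0.5171, 0.1213, 0.039]
tool_rot: [[-1.0, 0.0, 0.0], [0.0, 1.0, -0.0], [-0.0, -0.0, -1.0]]
ft_force: [-0.3, -0.2, -2.0]
grip_width: 0.0543
gripper_force: 42.8
```

```bash
python3 -m jog '[{"linear":[0,0,0.04],"roll":0},{"linear":[0,0,0.04],"roll":0},{"linear":[0,0,0.03],"roll":0},{"linear":[0,0,0.03],"roll":0},{"linear":[0,0,0.02],"roll":0},{"linear":[0,0,0],"roll":0},{"linear":[0,0,0],"roll":0}]'
python3 -m jog '[{"linear":[0,0,0.02],"roll":0},{"linear":[0,0,0],"roll":0},{"linear":[0,0,0],"roll":0}]'
python3 -m jog '[{"linear":[0,0,0.02],"roll":0},{"linear":[0,0,0],"roll":0},{"linear":[0,0,0],"roll":0}]'
```

```text
time_s: 39.83
position: [0.5171, 0.1213, 0.0325]
tool_rot: [[-1.0, 0.0, -0.0], [0.0, 1.0, -0.0], [0.0, -0.0, -1.0]]
ft_force: [0.9, 0.2, -2.0]
grip_width: 0.055
gripper_force: 42.8
time_s: 40.08
position: [0.5171, 0.1213, 0.0317]
tool_rot: [[-1.0, 0.0, -0.0], [0.0, 1.0, -0.0], [0.0, -0.0, -1.0]]
ft_force: [0.4, -0.2, -2.0]
grip_width: 0.0549
gripper_force: 42.8
time_s: 40.33
position: [0.5172, 0.1213, 0.0311]
tool_rot: [[-1.0, 0.0, 0.0], [0.0, 1.0, 0.0], [-0.0, 0.0, -1.0]]
ft_force: [-0.6, 0.9, 0.0]
grip_width: 0.0549
gripper_force: 43.0
```

Contact is starting; a touch more, then release, rise, back off and take a final look.

```bash
python3 -m jog '[{"linear":[0,0,0.01],"roll":0},{"linear":[0,0,0],"roll":0},{"linear":[0,0,0],"roll":0}]'
python3 -m jog '[{"linear":[0,0,0],"roll":0},{"linear":[0,0,0],"roll":0},{"linear":[0,0,0],"roll":0},{"linear":[0,0,0],"roll":0},{"linear":[0,0,0],"roll":0},{"linear":[0,0,0],"roll":0},{"linear":[0,0,0],"roll":0}]' 1 40
python3 -m jog '[{"linear":[0,0,-0.1],"roll":0},{"linear":[0,0,-0.3],"roll":0},{"linear":[0,0,-0.7],"roll":0},{"linear":[0,0,-0.8],"roll":0},{"linear":[0,0,-0.8],"roll":0},{"linear":[0,0,-0.8],"roll":0},{"linear":[0,0,-0.8],"roll":0},{"linear":[0,0,-0.8],"roll":0},{"linear":[0,0,-0.8],"roll":0},{"linear":[0.3,0,-0.8],"roll":0},{"linear":[0.6,0,-0.3],"roll":0},{"linear":[0.6,0,0],"roll":0}]'
python3 -m jog '[{"linear":[0.6,0,0],"roll":0},{"linear":[0.6,0,0],"roll":0},{"linear":[0.6,0,0],"roll":0},{"linear":[0.4,0,0],"roll":0},{"linear":[0,0,0],"roll":0},{"linear":[0,0,0],"roll":0},{"linear":[0,0,0],"roll":0}]'
python3 snap.py w9
python3 - <<'E'
from h import *
a=optics.get_image("top")[130:300,130:510,::-1]; b=optics.get_image("side")[110:300,190:400,::-1]
a=cv2.resize(a,(760,340),interpolation=2);b=cv2.resize(b,(288,260),interpolation=2)
w=cv2.resize(cv2.imread("pics/w9.png"),(416,260));p=np.zeros((600,760,3),np.uint8)
p[:340]=a;p[340:,:288]=b;p[340:,300:716]=w;cv2.imwrite("pics/fin.png",p)
E
```

```text
time_s: 40.58
position: [0.5172, 0.1213, 0.031]
tool_rot: [[-1.0, 0.0, 0.001], [0.0, 1.0, -0.0], [-0.001, -0.0, -1.0]]
ft_force: [-1.6, 0.6, 4.8]
grip_width: 0.0549
gripper_force: 43.5
time_s: 41.17
position: [0.5171, 0.1213, 0.0305]
tool_rot: [[-1.0, 0.0, -0.0], [0.0, 1.0, -0.0], [0.0, -0.0, -1.0]]
ft_force: [-0.6, -0.0, 0.0]
grip_width: 0.0851
gripper_force: 0.0
time_s: 42.17
position: [0.4572, 0.1213, 0.3137]
tool_rot: [[-1.0, 0.0, 0.006], [0.0, 1.0, 0.0], [-0.006, 0.0, -1.0]]
ft_force: [0.7, 0.5, -0.0]
grip_width: 0.0854
gripper_force: 0.0
time_s: 42.75
position: [0.3697, 0.1213, 0.3107]
tool_rot: [[-1.0, 0.0, 0.001], [0.0, 1.0, -0.0], [-0.001, -0.0, -1.0]]
ft_force: [-0.3, -0.9, -0.7]
grip_width: 0.0853
gripper_force: 0.0
```

View pics/fin.png

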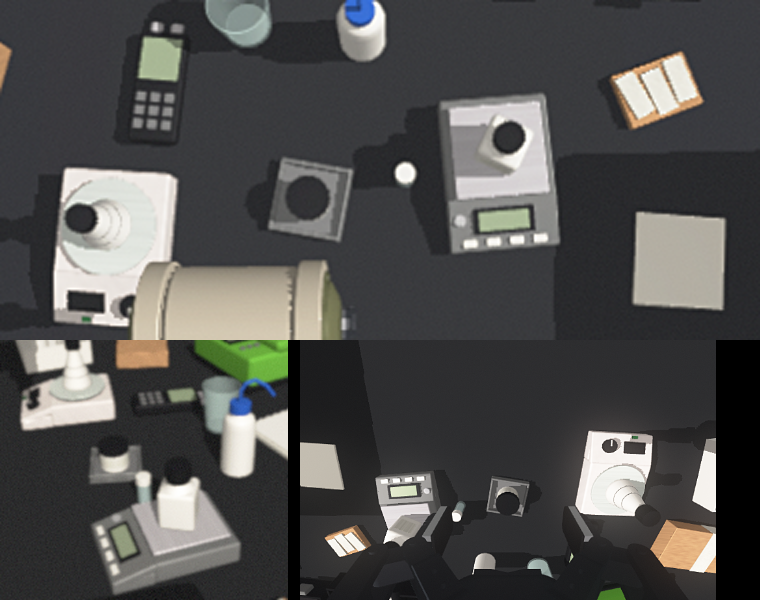

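The final picture shows the flask on the stirrer plate, with its foot near the plate centre at (105,226). The bottle is in the middle of the pan (503,150) and the jar is in the tray (308,198). The tile is empty, the bystanders look unmoved and the gripper is clear.

```bash
python3 -c "
from rig import env
print(env.close_job())"
```

```text
the job is handed in; nothing more can be done
None
```

I handed the job in after about 43 s of the allowed 115 s: the flask is on the middle of the stirrer plate, the bottle on the middle of the balance pan and the jar in the small tray, with the tile empty again and the wash bottle, vial and meter left where they were.

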